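# Gather loose bearings in the pouring corner of a parts tote

### The job

The ball bearings lying loose in the grey parts tote have to be gathered so that I can pick them out of its cut-off pouring corner. First take out the loupe that was left in the tote and stand it upright on the bench beside it; then lift the tote by its bridge handle, tip it so that all four bearings slide together into the pouring corner, and finish holding it still in the air, tipped like that with the low corner about 10 cm above the bench - do not put it down or let go. Drop no bearing, don't knock the loupe over and leave the other things on the bench where they are.

Things in the scene. Friction and masses are not known exactly. Their poses are not given: they have to be found in the camera images.
- tote_handle (a point): Middle of the tote's bridge handle, where to grasp it: a flat-sided bar 14 mm wide, 22 mm high, 150 mm long along the tote's x axis over the middle of the tote, underside 70 mm and top 92 mm above the bench. Axes as the tote's (x along the bar, y across it, z up). The tote is a rigid open tray of grey plastic, about 0.26 kg, balanced under the handle.
- tote_floor (a point): Middle of the tote's inner floor, 3 mm above its underside and 78 mm straight below the handle's middle; the axes are the tote's. Outside, the tote measures 150 mm along its x, 230 mm along its y; walls 42 mm high, 3 mm thick. The handle's uprights, 26 mm wide, stand outside the middles of the two long walls.
- tote_corner (a point): The pouring corner: on the floor just inside the 54 mm oblique, lower, flared wall that cuts off the tote's -x, -y corner; 54 mm towards -x and 94 mm towards -y of the floor's middle. When this is the lowest point, with the tote tipped 25 to 30 degrees (x and y edges both downhill to it), the bearings slide here in a second or two; they start to slide at about 8 degrees.
- bearing_1_mid (a point): Middle of ball bearing 1 of four alike: plain steel ring 22 mm outside, 8 mm bore, 7 mm thick, 12 g, lying flat and loose on the tote's floor.
- bearing_2_mid (a point): Middle of ball bearing 2 of four alike: plain steel ring 22 mm outside, 8 mm bore, 7 mm thick, 12 g, lying flat and loose on the tote's floor.
- bearing_3_mid (a point): Middle of ball bearing 3 of four alike: plain steel ring 22 mm outside, 8 mm bore, 7 mm thick, 12 g, lying flat and loose on the tote's floor.
- bearing_4_mid (a point): Middle of ball bearing 4 of four alike: plain steel ring 22 mm outside, 8 mm bore, 7 mm thick, 12 g, lying flat and loose on the tote's floor.
- loupe_mid (a point): Middle (half-way up) of the loupe: black round eyepiece, 44 mm across the foot, slightly narrower above, 34 mm high, 70 g, z up. It starts upright on the tote's floor, about 66 mm to -y of the handle bar, midway between the long walls (40 mm free to each). The bench 0.28 to 0.40 m right of the robot's middle line and 0.42 to 0.52 m ahead is clear for it.
- calipers: Bystander: calipers, 190 x 58 x 9 mm, lying flat to the left of the tote; leave alone. Origin at the centre of its underside.
- tweezers: Bystander: steel tweezers, 119 x 12 x 9 mm, lying flat on the far right; leave alone. Origin at the centre of its underside.
- jar: Bystander: small round screw-top jar, 34 mm across, 34 mm high, behind the tote on the right; leave alone. Origin at the centre of its underside.
- tin: Bystander: round flat aluminium tin, 51 mm across, 24 mm high, near right; leave alone. Origin at the centre of its underside.
There are look-alikes about, which are no part of the job. Of the things that look like the part that bears loupe_mid, take the one that is farthest to the robot's right at the start.

How it is judged:
On the way, in this order (a step that is already met when the one before it is completed fails the run):
1. the loupe stands upright on the bench beside the tote, let go (height (world z) of loupe_mid between 0.012 and 0.019 m and angle between loupe_mid's own z axis and vertical below 0.2 rad and horizontal distance between tote_floor and loupe_mid above 0.1 m and contact force between loupe and the fingers below 0.1 N and linear speed of loupe below 0.05 m/s), for 0.2 s.
2. the tote hangs in the gripper, lifted clear of the bench (height (world z) of tote_floor above 0.04 m and contact force between tote and the fingers above 1 N), for 0.2 s.
At the end, for the whole second after the job is handed in: Held still in the gripper, pouring corner over 6 cm above the bench, tipped 15 degrees or more with x and y edges both at least 7 degrees downhill to that corner; all four bearings at rest within 75 mm of it; the loupe upright (within 11 degrees) on the bench (height (world z) of tote_corner above 0.06 m and contact force between tote and the fingers above 1 N and angle between tote_floor's own z axis and vertical above 0.26 rad and angle between tote_floor's own x axis and vertical below 1.45 rad and angle between tote_floor's own y axis and vertical below 1.45 rad and distance between tote_corner and bearing_1_mid below 0.075 m and distance between tote_corner and bearing_2_mid below 0.075 m and distance between tote_corner and bearing_3_mid below 0.075 m and distance between tote_corner and bearing_4_mid below 0.075 m and linear speed of each of tote, bearing_1, bearing_2, bearing_3, bearing_4 below 0.03 m/s and angular speed of tote below 0.15 rad/s and height (world z) of loupe_mid between 0.012 and 0.019 m and angle between loupe_mid's own z axis and vertical below 0.2 rad); the arm keeps its last pose, push and grip.
It fails at once if a bearing leaves the tote (distance between tote_floor and bearing_1_mid above 0.16 m or distance between tote_floor and bearing_2_mid above 0.16 m or distance between tote_floor and bearing_3_mid above 0.16 m or distance between tote_floor and bearing_4_mid above 0.16 m).
It fails at once if the loupe is knocked over (angle between loupe_mid's own z axis and vertical above 0.7 rad).
It fails at once if a bystander (calipers, tweezers, tin, jar) is shifted by more than 3 cm (distance of any of calipers, tweezers, tin, jar from where it was at the start of the episode above 0.03 m).
It also fails if it takes over 64 s, if anything falls off the work surface, if the arm or the gripper's body presses on something with over 40 N, if the wrist force passes 120 N, or if a joint passes its speed limit or range.

### The arm

A 6-joint arm with a two-finger parallel gripper is mounted at the origin on a cart in front of the work surface, level with it; the furniture and walls round the work are solid. World frame = base frame: x ahead of the robot, y to its left, z up, the work surface at z = 0. Lengths are in m, angles in rad, forces in N, time in s.
With the tool pointing down it reaches from about 0.275 to 0.975 m from the base axis. Payload 8.4 kg.
Tool frame: the origin (TCP) lies on the centre line of the jaws, within the pads' length; the fingertips stand 8 mm ahead of it and the grasp point (between the pads) lies 11 mm behind it; y points along the fingers, x is the direction in which the jaws open and shut, and the axes are right-handed (so a half turn about y gives the same grasp; the last joint's range is limited). The gripper opens to 92 mm and grips with 3 to 60 N. Pads are 20 mm wide; open, the fingers measure 128 mm over their backs; the gripper's body (75 mm by 189 mm) begins 69 mm behind the grasp point.
Start: joints at [1.33, 0.353, 1.633, -0, 1.155, -0.002], TCP at [0.148, 0.607, 0.223] pointing down, gripper open.
Joint ranges: [-2.63, 2.63], [-0.92, 2.1], [0.06, 2.66], [-1.3, 4.44], [0, 2.69], [-3.02, 3.02]. Speed limits (rad/s): [2.22, 2.22, 2.79, 3.14, 3.14, 3.14].

### API

Orientations are given as a 3x3 rotation matrix whose columns are the frame's x, y, z axes.
In Python, from workcell import env gives the robot as it stands.
- The arm moves only by the tool arm_command, never from a script. Its argument "motion" is text: rows parted by semicolons, each of 7 numbers parted by spaces: the gripper's target within -1 to 1 (shut at 1, half-way at 0, fully open at -1), then the shift along the tool's x, y, z in m, then the turn, a rotation vector about the tool's x, y, z in rad. In form: fingers tx ty tz wx wy wz; .... A call has 1 to 12 rows; each row shifts and turns the commanded pose from where the row before left it, along the tool's axes as they then stand; what a row does not reach is not made up. A row lasts 1/10 s, in which the tool goes at most 50 mm and 8.59 degrees, less where a joint would pass 70% of its speed; a pose out of reach is approached as far as the arm can. A call is refused whole if a number of a shift passes 0.05 or a number of a turn 0.15, either way. A call with a gripper value outside its range is refused whole. The fingers move at their own pace and stop on an object; "grip_force" is the grip in N (left out, the last holds). Time passes only in rows, so rows that do not move let the fingers close. It gives the time, the measured TCP pose, the force and the opening at its end, in the units of the state.
- env.get_state(): the state, without advancing time (a new reading comes with each control period).
- env.snapshot(name): name is "scene" or "top" or "wrist"; returns the picture (400x640x3 uint8, red, green, blue); there is no depth.
- env.camera_model(name): a dict with "intrinsics" (3x3 intrinsics, pixels), "world_to_cam" (4x4, takes a point from world to camera coordinates). Camera axes: x right, y down, z forward; pixel columns grow to the right and rows downward; lengths in m; the calibration is good to about 2 mm. A picture is of the moment at which its call begins: read the wrist's pose just before it. camera_model takes no time and is no camera call; for the wrist camera it gives the pose at the moment of the call.
- env.job_done(): hands the job in, once; it reports no verdict.
The state is a dict: "time": time; "joint_positions": joint angles; "joint_vel": joint speeds; "joint_torque": joint torques, N m; "tool_pos": TCP position; "tool_rot": TCP orientation; "wrist_force": force on the tool from outside, world axes, zero at the start; "ft_torque": the same for the moment, N m; "width": finger opening in m.
Only numpy, scipy, OpenCV 4.12 (cv2) and the standard library are available. Lean on these libraries where they do the work, as an engineer would, in place of code of your own. Each camera call takes 0.05 s, during which the arm holds its last target. There are 200 camera calls.

## Working session

There is one attempt and no reset: what is moved stays moved. The work goes in short steps, Python scripts to look and compute and a tool call to move; the robot and the scene stay as the last step left them, time stands still between calls to the robot, and variables do not carry over. Pictures are saved under pics/ and viewed, about 8 in all and at most 12, crops included, and the job is handed in when it is done.

Besides the shell and the picture viewer there is one more tool, called after "Request:" as name(argument=value, ...) on one line, values as JSON. arm_command: Moves the arm, as the interface text tells. Its arguments: {"type":"object","properties":{"motion":{"type":"string"},"grip_force":{"type":"number"}},"required":["motion"]}

```bash
mkdir -p pics
cat > h.py <<'E'
import numpy as np, cv2
from workcell import env
def snap(n,f,crop=None,s=1):
    im=env.snapshot(n)[:,:,::-1].copy(); cv2.imwrite(f'pics/{f}_full.png',im)
    if crop: x0,y0,x1,y1=crop; im=im[y0:y1,x0:x1]
    if s!=1: im=cv2.resize(im,None,fx=s,fy=s,interpolation=cv2.INTER_CUBIC)
    cv2.imwrite(f'pics/{f}.png',im)
def px2w(n,u,v,z,m=None):
    m=m or env.camera_model(n); K=np.array(m['intrinsics']);T=np.array(m['world_to_cam'])
    d=T[:3,:3].T@np.linalg.solve(K,[u,v,1]); c=-T[:3,:3].T@T[:3,3]
    return c+d*(z-c[2])/d[2]
def w2px(n,p,m=None):
    m=m or env.camera_model(n); q=np.array(m['world_to_cam'])@np.r_[p,1]; q=np.array(m['intrinsics'])@q[:3]; return q[:2]/q[2]
E
python3 - <<'E'
from h import *
snap('top','top0',s=1.25); snap('scene','sc0',s=1.25)
s=env.get_state()
for k,v in s.items(): print(k,np.round(v,3).tolist())
for n in('top','scene'): 
    m=env.camera_model(n);T=np.array(m['world_to_cam']);print(n,-T[:3,:3].T@T[:3,3])
E
```

```text
time 0.1
joint_positions [1.33, 0.354, 1.634, 0.0, 1.155, -0.002]
joint_vel [0.002, -0.003, -0.001, -0.001, 0.001, 0.001]
joint_torque [-0.0, -59.49, -33.493, 0.07, 0.018, -0.0]
tool_pos [0.148, 0.607, 0.222]
tool_rot [[0.236, -0.0, -0.972], [0.972, -0.001, 0.236], [-0.001, -1.0, 0.0]]
wrist_force [0.714, -0.478, 0.026]
ft_torque [0.035, 0.043, 0.029]
width 0.092
top [ 0.43032846 -0.04914109  1.19222982]
scene [0.17831671 0.5480757  0.92452554]
```

View pics/top0.png

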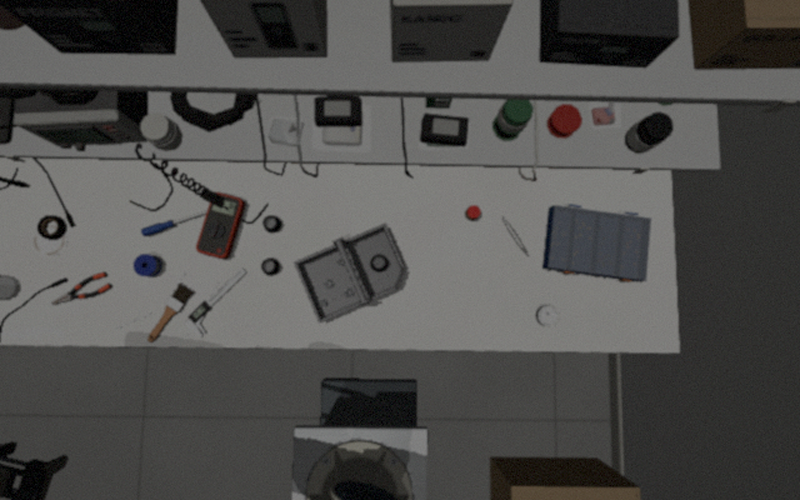

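View pics/sc0.png

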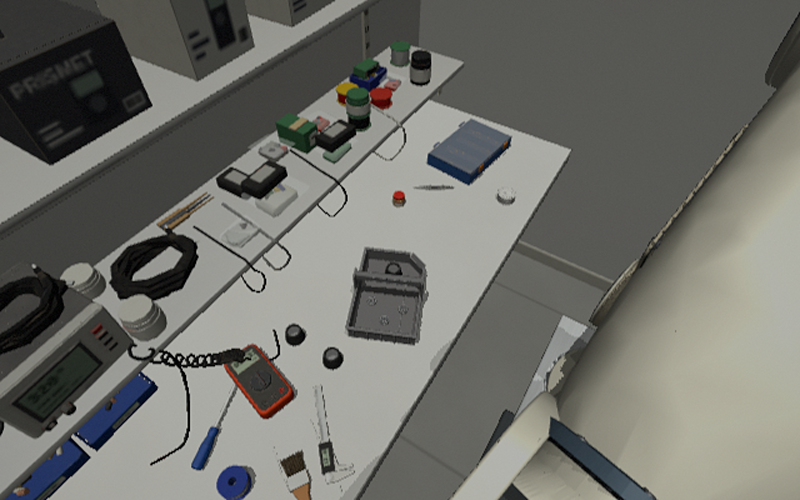

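Top view (1.25x): candidates for the loupe are the black round pieces at (380,262) inside the tote, (272,223), (270,266) and perhaps (52,227) on the bench. I take (380,262), which is farthest right and the only one in the tote. The tote's cut corner is at about (405,270), its handle runs (345,240)–(372,300), and the bearings lie on the left half.

Run:
```python
import cv2
im=cv2.imread('pics/top0_full.png')[170:265,228:338]
im=cv2.convertScaleAbs(im,alpha=1.6)
cv2.imwrite('pics/crop1.png',cv2.resize(im,None,fx=6,fy=6,interpolation=cv2.INTER_CUBIC))
```

```text
(no output)
```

View pics/crop1.png

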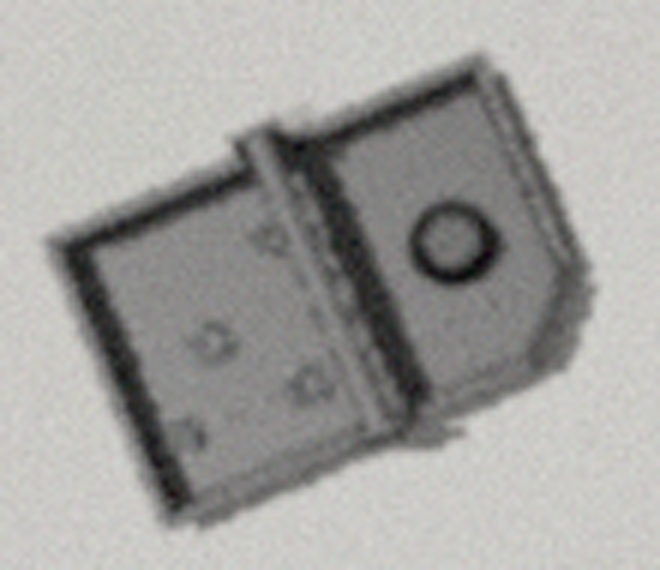

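Run:
```python
from h import *
from scipy.optimize import least_squares
f=lambda u,v:(u/6+228-.4,v/6+170-.4)
m=env.camera_model('top')
obs=[((.075,.115,.042),(58,243)),((.075,-.115,.042),(483,62)),((-.075,.115,.042),(178,518)),((.075,0,.092),(262,132)),((-.075,0,.092),(395,428))]
W=[px2w('top',*f(*p),q[2],m)[:2] for q,p in obs]
def tr(p,q): c,s=np.cos(p[2]),np.sin(p[2]); return np.array([p[0]+c*q[0]-s*q[1],p[1]+s*q[0]+c*q[1]])
r=least_squares(lambda p:np.concatenate([tr(p,q)-w for (q,_),w in zip(obs,W)]),[.45,0,.4])
print('tote',r.x,'yaw deg',np.degrees(r.x[2]));print(np.round(r.fun.reshape(-1,2)*1000,1))
L=px2w('top',*f(455,243),.037,m);print('loupe',L,'pred',tr(r.x,(0,-.066)))
for n,p in dict(b1=(268,238),b2=(213,342),b3=(310,385),b4=(187,437)).items(): print(n,px2w('top',*f(*p),.008,m))
for n,p in dict(jar=(473,212),tin=(547,315),tweez1=(503,218),tweez2=(527,254),box=(545,270),box2=(553,207)).items(): print(n,px2w('top',p[0]/1.25,p[1]/1.25,.02,m))
```

```text
tote [0.51737769 0.02260693 0.42989225] yaw deg 24.631011567774063
[[ 0.2 -0.6]
 [ 1.8 -0.7]
 [-1.8 -0.1]
 [-1.8 -1.1]
 [ 1.6  2.5]]
loupe [ 0.54089697 -0.03737636  0.037     ] pred [ 0.5448847  -0.03738777]
b1 [0.54476125 0.0584439  0.008     ]
b2 [0.49122559 0.08502915 0.008     ]
b3 [0.47010553 0.03531805 0.008     ]
b4 [0.44295926 0.09685224 0.008     ]
jar [ 0.67158141 -0.26625631  0.02      ]
tin [ 0.42136064 -0.44537094  0.02      ]
tweez1 [ 0.65786365 -0.34051818  0.02      ]
tweez2 [ 0.56936325 -0.39880127  0.02      ]
box [ 0.53067431 -0.44251184  0.02      ]
box2 [ 0.68771031 -0.46537821  0.02      ]
```

Request:
arm_command(motion="-1 0 0 0 0 0.129 0; -1 0 0 0 0 0.129 0; -1 0 0 0 0 0.129 0; -1 0 0 0 0 0.129 0; -1 0 0 0 0 0.129 0; -1 0 0 0 0 0.129 0; -1 0 0 0 0 0.129 0; -1 0.005 0 -0.044 0 0 0; -1 0.005 0 -0.044 0 0 0; -1 0.005 0 -0.044 0 0 0; -1 0.005 0 -0.044 0 0 0; -1 0.005 0 -0.044 0 0 0", grip_force=20)

```text
time: 1.3
tool_pos: [0.2625, 0.4159, 0.2223]
tool_rot: [[0.909, -0.0, -0.416], [0.416, -0.0, 0.909], [-0.0, -1.0, -0.0]]
wrist_force: [0.8, 0.5, 0.5]
width: 0.0922
```

Request:
arm_command(motion="-0.4 0.005 0 -0.044 0 0 0; -0.4 0.005 0 -0.044 0 0 0; -0.4 0.005 0 -0.044 0 0 0; -0.4 0.005 0 -0.044 0 0 0; -0.4 0.005 0 -0.044 0 0 0; -0.4 0.005 0 -0.044 0 0 0; -0.4 0.005 0 -0.044 0 0 0; -0.4 0.005 0 -0.044 0 0 0; -0.4 0.005 0 -0.044 0 0 0; -0.4 0.005 0 -0.044 0 0 0; -0.4 0 0 0 0 0 0; -0.4 0 0 0 0 0 0")

```text
time: 2.5
tool_pos: [0.4903, 0.0376, 0.2221]
tool_rot: [[0.91, -0.001, -0.414], [0.414, 0.0, 0.91], [-0.001, -1.0, 0.001]]
wrist_force: [-1.0, -0.6, 0.1]
width: 0.0646
```

```bash
cat >> h.py <<'E'
def to(p,R=None):
    s=env.get_state(); r=np.array(s['tool_rot']); print('t',s['time'],'pos',np.round(s['tool_pos'],4),'w',s['width'],'F',np.round(s['wrist_force'],1),'q',np.round(s['joint_positions'],2)); print(np.round(r,3).tolist())
    print('tool shift',np.round(r.T@(np.array(p)-s['tool_pos']),4))
    if R is not None:
        from scipy.spatial.transform import Rotation as Ro
        print('rotvec',np.round(Ro.from_matrix(r.T@R).as_rotvec(),3))
E
python3 - <<'E'
from h import *
a=np.radians(24.63);R=np.array([[np.cos(a),0,-np.sin(a)],[np.sin(a),0,np.cos(a)],[0,-1,0]])
to([.542,-.038,.017],R)
m=env.camera_model('wrist'); snap('wrist','w1',s=1.25)
for p in [(.542,-.038,.037),(.5174,.0226,.092)]: print(w2px('wrist',p,m)*1.25)
E
```

```text
t 2.5 pos [0.4903 0.0376 0.2221] w 0.06458437270155172 F [-1.  -0.6  0.1] q [ 0.07  0.15  1.91  0.    1.09 -0.35]
[[0.91, -0.001, -0.414], [0.414, 0.0, 0.91], [-0.001, -1.0, 0.001]]
tool shift [ 0.016   0.2051 -0.0903]
rotvec [-0.001 -0.003 -0.001]
[415.20594603 307.75377465]
[421.84915685 268.4325122 ]
```

View pics/w1.png

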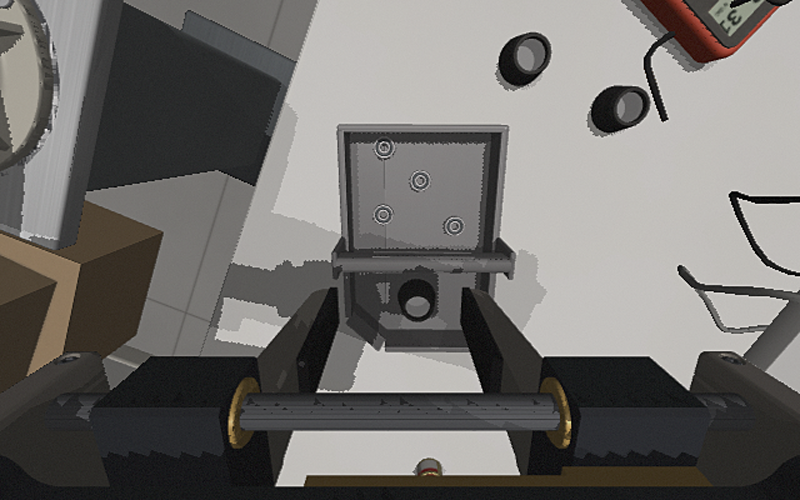

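Wrist view: the loupe's top is at (418,305) and the handle's middle at (423,263), both within a few pixels of my predictions. All four bearings are on the +y side, so I can go down on the loupe.

Request:
arm_command(motion="-0.4 0.006 0 -0.03 0 0 0; -0.4 0.005 0 -0.03 0 0 0; -0.4 0.005 0 -0.03 0 0 0; -0.4 0 0.03 0 0 0 0; -0.4 0 0.03 0 0 0 0; -0.4 0 0.03 0 0 0 0; -0.4 0 0.03 0 0 0 0; -0.4 0 0.03 0 0 0 0; -0.4 0 0.025 0 0 0 0; -0.4 0 0.02 0 0 0 0; -0.4 0 0.01 0 0 0 0; -0.4 0 0 0 0 0 0")

```text
time: 3.75
tool_pos: [0.5414, -0.0357, 0.0166]
tool_rot: [[0.909, -0.002, -0.417], [0.417, 0.0, 0.909], [-0.002, -1.0, 0.001]]
wrist_force: [-1.0, 0.6, -0.9]
width: 0.0643
```

Request:
arm_command(motion="0.1 0 0 0 0 0 0; 0.3 0 0 0 0 0 0; 0.5 0 0 0 0 0 0; 0.5 0 0 0 0 0 0; 0.5 0 0 0 0 0 0; 0.5 0 0 0 0 0 0; 0.5 0 0 0 0 0 0", grip_force=20)

```text
time: 4.45
tool_pos: [0.5433, -0.0369, 0.0184]
tool_rot: [[0.91, 0.001, -0.416], [0.416, 0.0, 0.91], [0.001, -1.0, -0.001]]
wrist_force: [-0.9, 1.1, 7.0]
width: 0.0407
```

Request:
arm_command(motion="0.5 0 -0.01 0 0 0 0; 0.5 0 -0.02 0 0 0 0; 0.5 0 -0.03 0 0 0 0; 0.5 0 -0.03 0 0 0 0; 0.5 0 -0.03 0 0 0 0; 0.5 0 -0.03 0 0 0 0; 0.5 0 0 0 0 0 0")

```text
time: 5.15
tool_pos: [0.5449, -0.0372, 0.172]
tool_rot: [[0.909, 0.007, -0.416], [0.416, -0.001, 0.909], [0.006, -1.0, -0.003]]
wrist_force: [0.4, 0.3, -0.9]
width: 0.0405
```

Run:
```python
from h import *
to([.47,-.32,.0155])
snap('wrist','w2',s=1.25)
```

```text
t 5.15 pos [ 0.5449 -0.0372  0.172 ] w 0.04046655654108466 F [ 0.4  0.3 -0.9] q [-0.07  0.28  1.86 -0.    0.99 -0.5 ]
[[0.909, 0.007, -0.416], [0.416, -0.001, 0.909], [0.006, -1.0, -0.003]]
tool shift [-0.1866  0.1562 -0.2255]
```

View pics/w2.png

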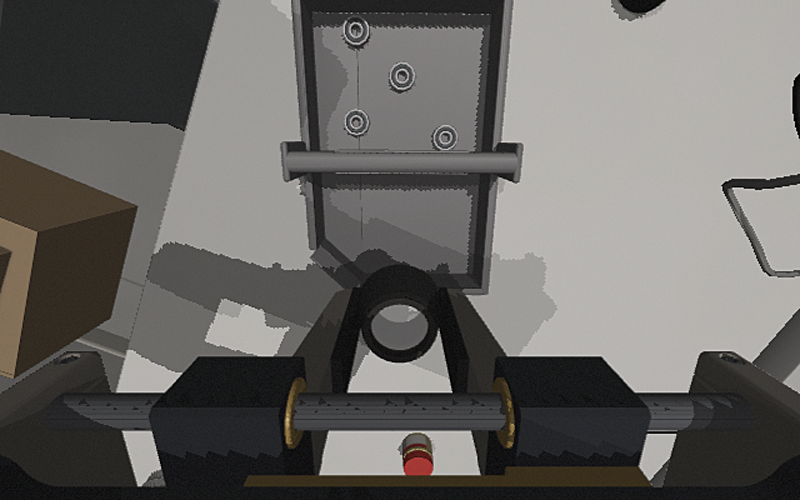

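The loupe is held upright between the pads at (400,310), and the tote and bearings are undisturbed. Next I carry it to the clear patch.

Request:
arm_command(motion="0.5 -0.01 0 -0.013 0 0 0; 0.5 -0.024 0 -0.029 0 0 0; 0.5 -0.032 0 -0.038 0 0 0; 0.5 -0.032 0 -0.038 0 0 0; 0.5 -0.032 0 -0.038 0 0 0; 0.5 -0.03 0 -0.036 0 0 0; 0.5 -0.018 0 -0.022 0 0 0; 0.5 -0.009 0.02 -0.012 0 0 0; 0.5 0 0.03 0 0 0 0; 0.5 0 0.03 0 0 0 0; 0.5 0 0.03 0 0 0 0; 0.5 0 0.02 0 0 0 0")

```text
time: 6.4
tool_pos: [0.4637, -0.3196, 0.0341]
tool_rot: [[0.91, -0.004, -0.416], [0.416, 0.003, 0.91], [-0.003, -1.0, 0.004]]
wrist_force: [-0.2, 0.1, -0.2]
width: 0.0406
```

Request:
arm_command(motion="0.5 0 0.008 0 0 0 0; 0.5 0 0.005 0 0 0 0; 0.5 0 0.004 0 0 0 0; 0.5 0 0.003 0 0 0 0; 0.5 0 0 0 0 0 0; 0.5 0 0 0 0 0 0")

```text
time: 7.0
tool_pos: [0.4668, -0.3204, 0.0182]
tool_rot: [[0.909, 0.001, -0.416], [0.416, -0.001, 0.909], [0.0, -1.0, -0.001]]
wrist_force: [-0.3, 0.5, -0.7]
width: 0.0406
```

Run:
```python
from h import *
to([.47,-.32,.0155])
```

```text
t 7.0 pos [ 0.4668 -0.3204  0.0182] w 0.040582402648103866 F [-0.3  0.5 -0.7] q [-0.6   0.53  1.9  -0.    0.71 -1.03]
[[0.909, 0.001, -0.416], [0.416, -0.001, 0.909], [0.0, -1.0, -0.001]]
tool shift [ 0.003   0.0027 -0.0009]
```

Request:
arm_command(motion="0.5 0 0.001 0 0 0 0; 0.5 0 0.001 0 0 0 0; 0.5 0 0 0 0 0 0; 0.5 0 0.0005 0 0 0 0; 0.5 0 0 0 0 0 0")

```text
time: 7.5
tool_pos: [0.4665, -0.3202, 0.0154]
tool_rot: [[0.909, 0.0, -0.416], [0.416, -0.0, 0.909], [0.0, -1.0, -0.0]]
wrist_force: [-2.0, 0.3, 5.0]
width: 0.0405
```

Contact shows at 5 N upward, so I release slowly and retreat.

Request:
arm_command(motion="0.1 0 0 0 0 0 0; -0.1 0 0 0 0 0 0; -0.4 0 0 0 0 0 0; -0.4 0 0 0 0 0 0; -0.4 0 0 0 0 0 0; -0.4 0 0 0 0 0 0; -0.4 0 -0.015 0 0 0 0; -0.4 0 -0.03 0 0 0 0; -0.4 0 -0.04 0 0 0 0; -0.4 0 -0.04 0 0 0 0; -0.4 0 -0.04 0 0 0 0; -0.4 0 -0.035 0 0 0 0")

```text
time: 8.7
tool_pos: [0.4666, -0.3203, 0.2185]
tool_rot: [[0.909, 0.002, -0.416], [0.416, -0.001, 0.909], [0.001, -1.0, -0.002]]
wrist_force: [0.3, 0.2, 0.6]
width: 0.0644
```

Run:
```python
from h import *
a=np.radians(24.63);x=np.array([np.cos(a),np.sin(a),0]);y=np.array([-np.sin(a),np.cos(a),0])
dn=np.array([0,0,-1.])
for s in(1,-1):
    X=s*y; R=np.c_[X,dn,np.cross(X,dn)]; to([.517,.023,.22],R); print(R.round(3).tolist(), R.T@(np.array([.517,.023,.22])-env.get_state()['tool_pos']))
snap('wrist','w3',s=1.25)
```

```text
t 8.7 pos [ 0.4666 -0.3203  0.2185] w 0.06440279959141693 F [0.3 0.2 0.6] q [-0.6   0.26  1.77 -0.    1.11 -1.03]
[[0.909, 0.002, -0.416], [0.416, -0.001, 0.909], [0.001, -1.0, -0.002]]
tool shift [ 0.1886 -0.0018  0.2912]
rotvec [ 2.000e-03 -1.572e+00 -1.000e-03]
[[-0.417, 0.0, -0.909], [0.909, 0.0, -0.417], [0.0, -1.0, -0.0]] [ 0.29103966 -0.00145624 -0.18889112]
t 8.7 pos [ 0.4666 -0.3203  0.2185] w 0.06440279959141693 F [0.3 0.2 0.6] q [-0.6   0.26  1.77 -0.    1.11 -1.03]
[[0.909, 0.002, -0.416], [0.416, -0.001, 0.909], [0.001, -1.0, -0.002]]
tool shift [ 0.1886 -0.0018  0.2912]
rotvec [1.00e-03 1.57e+00 2.00e-03]
[[0.417, 0.0, 0.909], [-0.909, 0.0, 0.417], [-0.0, -1.0, 0.0]] [-0.29103966 -0.00145624  0.18889112]
```

View pics/w3.png

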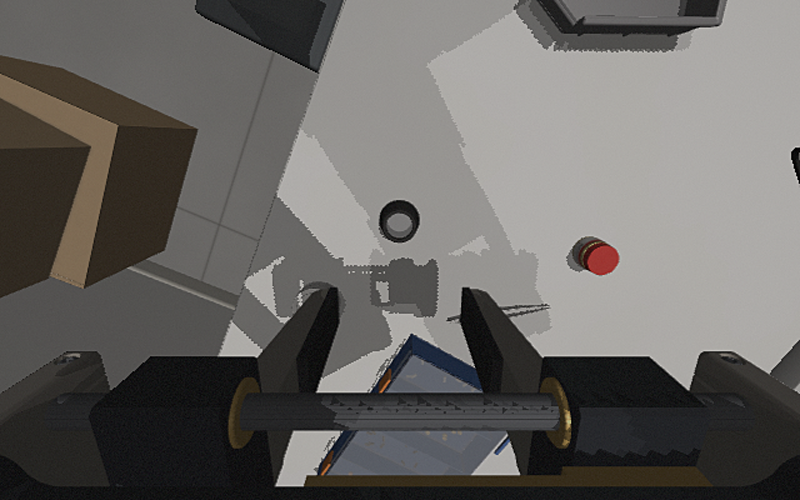

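The loupe stands upright at (399,221). Jar, tweezers and box look undisturbed. Next I turn 90° and go over the handle.

Request:
arm_command(motion="-0.4 0 0 0 0 0.143 0; -0.4 0 0 0 0 0.143 0; -0.4 0 0 0 0 0.143 0; -0.4 0 0 0 0 0.143 0; -0.4 0 0 0 0 0.143 0; -0.4 0 0 0 0 0.143 0; -0.4 0 0 0 0 0.143 0; -0.4 0 0 0 0 0.143 0; -0.4 0 0 0 0 0.143 0; -0.4 0 0 0 0 0.143 0; -0.4 0 0 0 0 0.142 0")

```text
time: 9.85
tool_pos: [0.4664, -0.3201, 0.2159]
tool_rot: [[0.41, 0.001, 0.912], [-0.912, -0.0, 0.41], [0.001, -1.0, 0.0]]
wrist_force: [0.2, 0.5, 0.4]
width: 0.0647
```

Request:
arm_command(motion="-0.4 -0.016 0 0.01 0 0 0; -0.4 -0.029 0 0.019 0 0 0; -0.4 -0.034 0 0.022 0 0 0; -0.4 -0.034 0 0.022 0 0 0; -0.4 -0.034 0 0.022 0 0 0; -0.4 -0.034 0 0.022 0 0 0; -0.4 -0.034 0 0.022 0 0 0; -0.4 -0.034 0 0.022 0 0 0; -0.4 -0.028 0 0.018 0 0 0; -0.4 -0.014 0 0.01 0 0 0; -0.4 0 0 0 0 0 0; -0.4 0 0 0 0 0 0")

```text
time: 11.05
tool_pos: [0.5176, 0.0229, 0.2155]
tool_rot: [[0.416, 0.0, 0.909], [-0.909, -0.0, 0.416], [0.0, -1.0, 0.0]]
wrist_force: [-0.2, -1.1, -0.1]
width: 0.0644
```

Run:
```python
from h import *
a=np.radians(24.63);x=np.array([np.cos(a),np.sin(a),0]);y=np.array([-np.sin(a),np.cos(a),0])
dn=np.array([0,0,-1.]);R=np.c_[-y,dn,np.cross(-y,dn)]
to([.517,.023,.07],R)
m=env.camera_model('wrist'); snap('wrist','w4',s=1.25)
H=np.array([.5174,.0226,.092])
for k in(-.075,0,.075): print(w2px('wrist',H+k*x,m)*1.25)
```

```text
t 11.05 pos [0.5176 0.0229 0.2155] w 0.06435605327993764 F [-0.2 -1.1 -0.1] q [ 0.04  0.19  1.87 -0.    1.08  1.18]
[[0.416, 0.0, 0.909], [-0.909, -0.0, 0.416], [0.0, -1.0, 0.0]]
tool shift [-0.0004  0.1455 -0.0005]
rotvec [-0.    -0.001  0.   ]
[399.65352492 322.36194109]
[399.55921652 242.04283135]
[399.4498934  148.93620981]
```

View pics/w4.png

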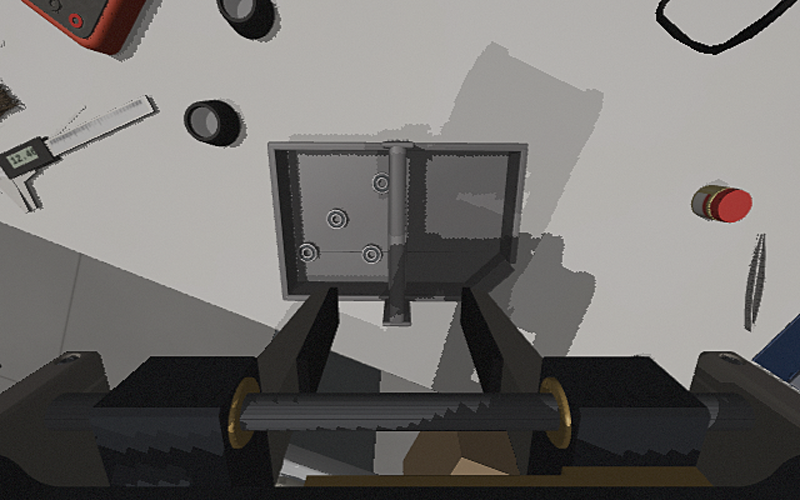

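The bar runs (398,146)–(397,323), within about 1 mm of prediction. Descending to grip it.

Request:
arm_command(motion="-0.4 0 0.025 0 0 0 0; -0.4 0 0.03 0 0 0 0; -0.4 0 0.03 0 0 0 0; -0.4 0 0.03 0 0 0 0; -0.4 0 0.02 0 0 0 0; -0.4 0 0.01 0 0 0 0; -0.4 0 0 0 0 0 0; 0.2 0 0 0 0 0 0; 0.5 0 0 0 0 0 0; 0.7 0 0 0 0 0 0; 1 0 0 0 0 0 0; 1 0 0 0 0 0 0", grip_force=50)

```text
time: 12.3
tool_pos: [0.518, 0.023, 0.0705]
tool_rot: [[0.415, 0.001, 0.91], [-0.91, 0.0, 0.415], [0.0, -1.0, 0.001]]
wrist_force: [-0.1, 0.0, -0.7]
width: 0.0267
```

Request:
arm_command(motion="1 0 0 0 0 0 0; 1 0 0 0 0 0 0; 1 0 0 0 0 0 0; 1 0 0 0 0 0 0; 1 0 0 0 0 0 0; 1 0 0 0 0 0 0", grip_force=50)

```text
time: 12.9
tool_pos: [0.5178, 0.0231, 0.0702]
tool_rot: [[0.415, -0.0, 0.91], [-0.91, 0.0, 0.415], [-0.0, -1.0, 0.0]]
wrist_force: [-0.4, 2.1, 4.4]
width: 0.0139
```

Bar gripped (13.9 mm). Now a gentle lift.

Request:
arm_command(motion="1 0 -0.003 0 0 0 0; 1 0 -0.006 0 0 0 0; 1 0 -0.012 0 0 0 0; 1 0 -0.018 0 0 0 0; 1 0 -0.02 0 0 0 0; 1 0 -0.02 0 0 0 0; 1 0 -0.02 0 0 0 0; 1 0 -0.02 0 0 0 0; 1 0 -0.014 0 0 0 0; 1 0 -0.008 0 0 0 0; 1 0 -0.004 0 0 0 0; 1 0 0 0 0 0 0")

```text
time: 14.1
tool_pos: [0.5178, 0.0229, 0.2154]
tool_rot: [[0.415, 0.0, 0.91], [-0.91, -0.0, 0.415], [0.0, -1.0, 0.0]]
wrist_force: [-0.9, -0.3, -2.3]
width: 0.0136
```

Run:
```python
from h import *
to([.517,.023,.21])
snap('scene','s5',crop=(180,60,440,260),s=3)
```

```text
t 14.1 pos [0.5178 0.0229 0.2154] w 0.013616097294181244 F [-0.9 -0.3 -2.3] q [ 0.04  0.19  1.87 -0.    1.08  1.18]
[[0.415, 0.0, 0.91], [-0.91, -0.0, 0.415], [0.0, -1.0, 0.0]]
tool shift [-0.0004  0.0054 -0.0007]
```

View pics/s5.png

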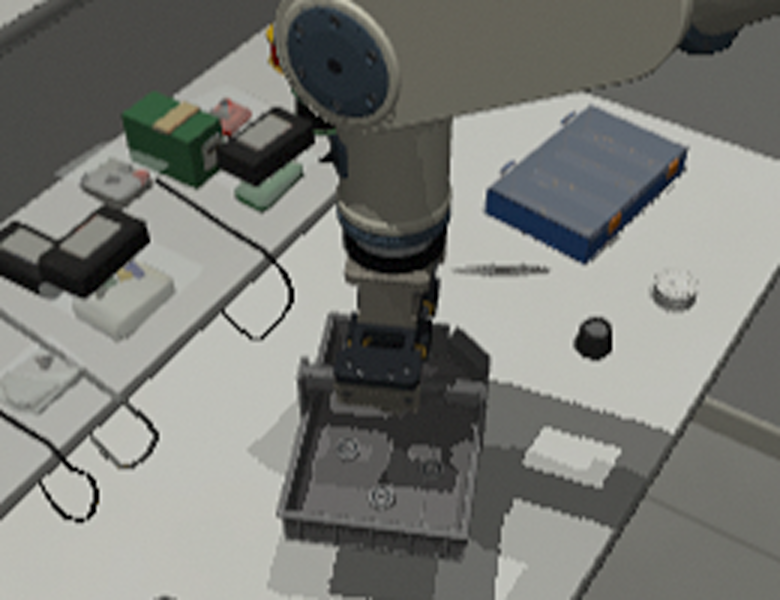

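The tote hangs level in the gripper with the bearings inside, and the loupe stands upright at (594,338). Tipping in stages, slowly past the sliding angle.

Request:
arm_command(motion="1 0 0 0 0.004 0 0.006; 1 0 0 0 0.008 0 0.012; 1 0 0 0 0.008 0 0.012; 1 0 0 0 0.008 0 0.012; 1 0 0 0 0.008 0 0.012; 1 0 0 0 0.008 0 0.012; 1 0 0 0 0.008 0 0.012; 1 0 0 0 0.008 0 0.012; 1 0 0 0 0.008 0 0.012; 1 0 0 0 0.004 0 0.006; 1 0 0 0 0.004 0 0.006; 1 0 0 0 0.004 0 0.006")

```text
time: 15.35
tool_pos: [0.5178, 0.023, 0.2151]
tool_rot: [[0.416, 0.023, 0.909], [-0.901, 0.142, 0.409], [-0.12, -0.99, 0.08]]
wrist_force: [-0.7, -0.1, -3.3]
width: 0.0139
```

Request:
arm_command(motion="1 0 0 0 0.004 0 0.006; 1 0 0 0 0.004 0 0.006; 1 0 0 0 0.004 0 0.006; 1 0 0 0 0.004 0 0.006; 1 0 0 0 0.004 0 0.006; 1 0 0 0 0.004 0 0.006; 1 0 0 0 0.004 0 0.006; 1 0 0 0 0.004 0 0.006; 1 0 0 0 0 0 0; 1 0 0 0 0 0 0; 1 0 0 0 0 0 0; 1 0 0 0 0 0 0")

```text
time: 16.55
tool_pos: [0.5178, 0.023, 0.2151]
tool_rot: [[0.418, 0.032, 0.908], [-0.893, 0.198, 0.404], [-0.167, -0.98, 0.111]]
wrist_force: [-0.8, -0.9, -2.8]
width: 0.0135
```

Request:
arm_command(motion="1 0 0 0 0 0 0; 1 0 0 0 0 0 0; 1 0 0 0 0 0 0; 1 0 0 0 0.004 0 0.006; 1 0 0 0 0.004 0 0.006; 1 0 0 0 0.004 0 0.006; 1 0 0 0 0.004 0 0.006; 1 0 0 0 0.004 0 0.006; 1 0 0 0 0.004 0 0.006; 1 0 0 0 0.004 0 0.006; 1 0 0 0 0.004 0 0.006; 1 0 0 0 0.004 0 0.006")

```text
time: 17.75
tool_pos: [0.5177, 0.023, 0.2151]
tool_rot: [[0.42, 0.042, 0.907], [-0.881, 0.261, 0.395], [-0.22, -0.964, 0.147]]
wrist_force: [-0.4, -0.3, -3.7]
width: 0.0135
```

Request:
arm_command(motion="1 0 0 0 0.008 0 0.012; 1 0 0 0 0.008 0 0.012; 1 0 0 0 0.008 0 0.012; 1 0 0 0 0.008 0 0.012; 1 0 0 0 0.008 0 0.012; 1 0 0 0 0.008 0 0.012; 1 0 0 0 0.008 0 0.012; 1 0 0 0 0.008 0 0.012; 1 0 0 0 0.008 0 0.012; 1 0 0 0 0.008 0 0.012; 1 0 0 0 0.008 0 0.012; 1 0 0 0 0.004 0 0.006")

```text
time: 18.95
tool_pos: [0.5177, 0.0228, 0.215]
tool_rot: [[0.427, 0.067, 0.902], [-0.834, 0.415, 0.364], [-0.35, -0.907, 0.233]]
wrist_force: [0.2, 0.3, -3.4]
width: 0.0137
```

Request:
arm_command(motion="1 0 0 0 0 0 0; 1 0 0 0 0 0 0; 1 0 0 0 0 0 0; 1 0 0 0 0 0 0; 1 0 0 0 0 0 0; 1 0 0 0 0 0 0; 1 0 0 0 0 0 0; 1 0 0 0 0 0 0; 1 0 0 0 0 0 0; 1 0 0 0 0 0 0; 1 0 0 0 0 0 0; 1 0 0 0 0 0 0")

```text
time: 20.15
tool_pos: [0.5177, 0.0229, 0.2151]
tool_rot: [[0.427, 0.067, 0.902], [-0.834, 0.414, 0.364], [-0.349, -0.908, 0.233]]
wrist_force: [-0.0, -0.1, -2.7]
width: 0.0137
```

```bash
cat > chk.py <<'E'
from h import *
import sys
to([.517,.023,.21])
s=env.get_state();r=np.array(s['tool_rot']);T=np.c_[r[:,2],-r[:,0],-r[:,1]]
H=s['tool_pos']-r[:,1]*.011; fl=H-.078*T[:,2]; co=fl+T@[-.054,-.094,0]
print('nominal tilt',np.degrees(np.arccos(T[2,2])),'xang',np.arccos(T[2,0]),'yang',np.arccos(T[2,1]),'corner',co.round(3))
for n in('scene','top','wrist'): snap(n,sys.argv[1]+n); print(n,w2px(n,co),w2px(n,H))
a=[cv2.imread(f'pics/{sys.argv[1]}{n}_full.png') for n in('scene','top','wrist')]
ims=[]
for n,im in zip(('scene','top','wrist'),a):
    u,v=w2px(n,co).astype(int); u=min(max(u,85),555);v=min(max(v,65),335)
    if n=='wrist': ims.append(cv2.resize(im,(400,250))); continue
    ims.append(cv2.resize(cv2.convertScaleAbs(im[v-62:v+63,u-80:u+80],alpha=1.5),(400,312),interpolation=cv2.INTER_CUBIC))
w=cv2.copyMakeBorder(ims[2],0,0,0,400,cv2.BORDER_CONSTANT)
cv2.imwrite(f'pics/{sys.argv[1]}.png',np.vstack([np.hstack(ims[:2]),w]))
E
python3 chk.py tip
```

```text
t 20.15 pos [0.5177 0.0229 0.2151] w 0.013683962562435913 F [-0.  -0.1 -2.7] q [-0.25  0.22  1.92  0.49  1.1   0.65]
[[0.427, 0.067, 0.902], [-0.834, 0.414, 0.364], [-0.349, -0.908, 0.233]]
tool shift [ 0.0014  0.0046 -0.0018]
nominal tilt 24.787739265616953 xang 1.3360876380905145 yang 1.214457493975535 corner [ 0.514 -0.047  0.109]
scene [325.750263   200.29039116] [312.51277162 187.18759053]
top [306.63647205 217.37633713] [280.3403446  212.09240733]
wrist [422.90832674 267.50470446] [319.96283912 255.91999453]
```

View pics/tip.png

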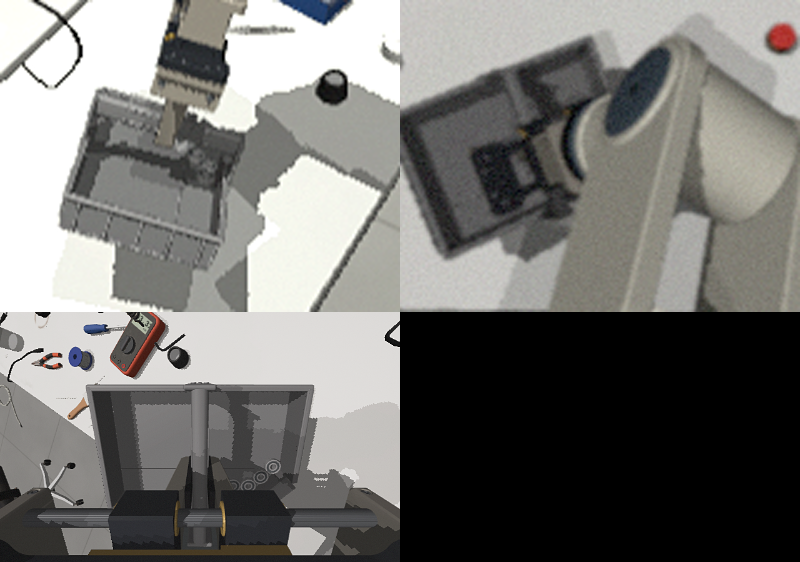

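Run:
```python
from h import *
im=cv2.imread('pics/tipwrist_full.png')[190:340,320:520]
cv2.imwrite('pics/tipw.png',cv2.resize(cv2.convertScaleAbs(im,alpha=1.8),None,fx=4,fy=4,interpolation=cv2.INTER_CUBIC))
```

```text
(no output)
```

View pics/tipw.png

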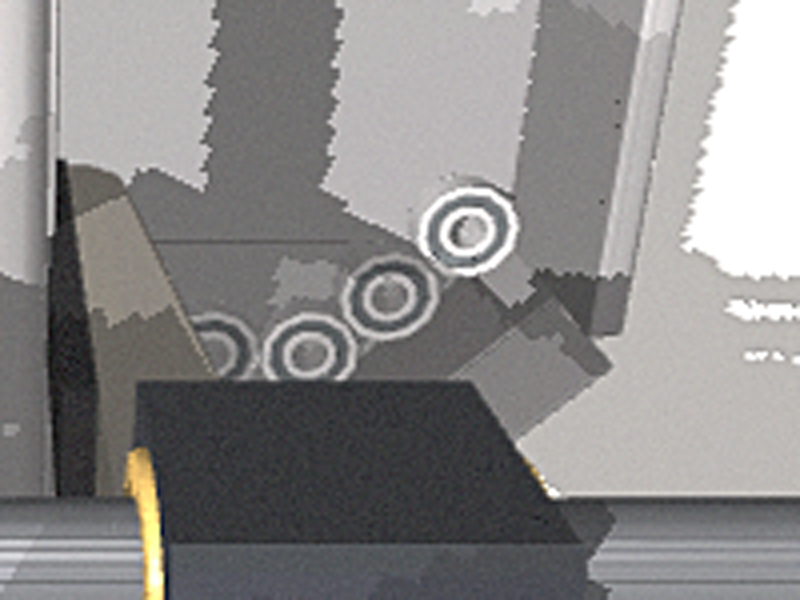

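```bash
cat > bear.py <<'E'
from h import *
def bear(pts):
    s=env.get_state();r=np.array(s['tool_rot']);T=np.c_[r[:,2],-r[:,0],-r[:,1]]
    fl=s['tool_pos']-r[:,1]*.011-.078*T[:,2]
    m=env.camera_model('wrist');K=np.array(m['intrinsics']);W=np.array(m['world_to_cam']);c=-W[:3,:3].T@W[:3,3]
    for u,v in pts:
        d=T.T@W[:3,:3].T@np.linalg.solve(K,[u,v,1]);o=T.T@(c-fl);q=o+d*(.0035-o[2])/d[2]
        print(q.round(4),'dist corner',np.linalg.norm(q-[-.054,-.094,0]).round(4))
E
python3 -c "
from bear import *
bear([(320+u/4,190+v/4) for u,v in [(468,230),(390,297),(311,353),(216,352),(600,300)]])"
```

```text
[-0.0321 -0.1028  0.0035] dist corner 0.0238
[-0.0486 -0.0874  0.0035] dist corner 0.0092
[-0.0629 -0.0709  0.0035] dist corner 0.025
[-0.0627 -0.0493  0.0035] dist corner 0.0457
[-0.0494 -0.1345  0.0035] dist corner 0.0409
```

All four bearings sit against the pouring corner, 9–46 mm from it, with consistent 22 mm spacing and inside the walls. The corner is about 0.109 m up. The loupe is upright in the scene view, so I hand in.

```bash
python3 -c "
from h import *
s=env.get_state();print(s['time'],np.abs(s['joint_vel']).max(),s['width']);print(env.job_done())"
```

```text
20.3 0.0017602494267436697 0.013996102392872254
the job is handed in; nothing more can be done
None
```

The job is handed in at 20.3 s of the 64 s allowed. The loupe is on the bench and the tote is held tipped in the air, with all four bearings in the pouring corner.

- **Loupe:** I lifted it out of the tote and released it at about (0.467, -0.320). The last scene view showed it upright.
- **Tote:** I gripped it by the handle at 50 N with the fingers 14 mm apart, lifted it and tipped it in stages. It is held at 24.8°, just under the 25–30° you mentioned, with the x edge 13° and the y edge 20° downhill. The low corner is about 0.109 m above the bench, worked out from the tool pose.
- **Bearings:** The last wrist picture puts them about 9, 24, 25 and 46 mm from the corner, against a limit of 75 mm. The arm was still at hand-in.
- **Other things on the bench:** The bystanders showed no disturbance in the views I took. I did not re-measure their positions, and not all of them were in the last pictures.

No check failed or disagreed.

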